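# Lay a half-turned stool leg down against the planing-board stop

## Robot

A 7-joint arm with a two-finger parallel gripper is mounted at the origin on the work surface. World frame = base frame: x ahead of the robot, y to its left, z up, the work surface at z = 0. Lengths are in m, angles in rad, forces in N, time in s.
With the tool pointing down it reaches from about 0.425 to 0.875 m from the base axis. Payload 9.9 kg.
Tool frame: the origin (TCP) lies at the very end of the fingers, on their centre line; the grasp point (between the pads) lies 19 mm behind it; z points along the fingers, y is the line along which they close (so a half turn about z gives the same grasp; the last joint's range is limited). The gripper opens to 85 mm and grips with 20 to 120 N. Pads are 22 mm wide; open, the fingers measure 114 mm over their backs; the gripper's body (76 mm by 85 mm) begins 54 mm behind the grasp point. The pads swing forward as they close: fully open they stand 13 mm farther back than shut.
Start: joints at [1.089, 0.576, 0.025, 1.437, -0.015, 1.129, -0.057], TCP at [0.261, -0.622, 0.231] pointing down, gripper open.
Joint ranges: [-2.76, 2.76], [-0.34, 2.15], [-1.52, 1.57], [0.19, 2.46], [-1.09, 4.23], [0.17, 1.99], [-2.82, 2.82]. Speed limits (rad/s): [2.22, 2.22, 3.01, 3.01, 3.14, 3.14, 3.14].

## Interface

Orientations are given as a unit quaternion [w, x, y, z].
In Python, from cell import arm, imaging, close_job gives the robot as it stands. The module is installed in compiled form; this text tells all that it offers.
- The arm moves only by the tool arm_command, never from a script. Its argument "moves" is a list of rows, each a list of 7 numbers: the shift along the tool's x, y, z in cm, then the turn, a rotation vector about the tool's x, y, z in rad, then the opening, from 0 (shut) to 1 (fully open). In form: [[x, y, z, ax, ay, az, gripper], ...]. A call has exactly 5 rows; each row is the pose to reach, as a shift and turn from the pose commanded when the call began, along the tool's axes at that moment; what a row does not reach only later rows make up. A row lasts 1/12 s, in which the tool goes at most 41.7 mm and 7.16 degrees, less where a joint would pass 70% of its speed; a pose out of reach is approached as far as the arm can. A call with a gripper value outside its range is refused whole. The fingers move at their own pace and stop on an object; "force" is the grip in N (left out, the last holds). Time passes only in rows, so rows that repeat a pose let the fingers close, or fill a call up. It gives the time, the measured TCP pose, the force, the opening and the grip force at its end, in the units of the state.
- arm.observe(): the state, without advancing time (a new reading comes with each control period).
- imaging.read_camera(name): name is "scene" or "top" or "wrist"; returns a dict with "pixels" (420x560x3 uint8, blue, green, red), "range_z" (420x560 float32, m along the optical axis (not along the pixel's ray), 0 where there is no reading), "fx", "fy", "cx", "cy" (pixels), "rvec" (rotation vector, rad) and "tvec" (3), from world to camera coordinates, as OpenCV has them. Camera axes: x right, y down, z forward; pixel columns grow to the right and rows downward; lengths in m; the calibration is good to about 2 mm. A picture is of the moment at which its call begins.
- close_job(): hands the job in; it is judged then, once.
The state is a dict: "time_s": time; "joint_positions": joint angles; "joint_vel": joint speeds; "joint_torque": joint torques, N m; "tcp_pos": TCP position; "eef_rot": TCP orientation; "wrist_force": force on the tool from outside, world axes, zero at the start; "wrist_torque": the same for the moment, N m; "grip_width": opening from 0.0 (shut) to 1.0 (fully open); "grip_force": force on a finger pad.
Only numpy, scipy, OpenCV 4.12 (cv2) and the standard library are available. Lean on these libraries where they do the work, as an engineer would, in place of code of your own. Each camera call takes 0.05 s, during which the arm holds its last target. There are 200 camera calls.

## Task

The half-turned stool leg is standing on end on the planing board. Tip it over with the fingers so that it lies on its side along the board, tenon pointing away from the end stop, easing it down so that it lands gently and is never left to fall; and finish with its square foot end pushed lightly up against the stop. Only push and support it with the fingers: do not grip it or lift it off the board, and leave the bottle, the bowl and the tin where they are.

Things in the scene. Friction and masses are not known exactly. Their poses are not given: they have to be found in the camera images.
- leg: Loose stool leg, pale wood, 240 mm, 0.27 to 0.47 kg, upright at the start. 56 x 56 mm square for 165 mm from the foot, then a turned shoulder narrowing from 55 to 34 mm diameter at 185 mm, then the tenon. Origin: centre of the foot end; z along the leg to the tenon, x and y square to the flat sides. Starts 20 to 55 mm clear of the stop, within 6 degrees of square to it.
- tenon_end (a point): Centre of the tenon's flat end, 240 mm from the foot. The tenon is the leg's last 55 mm, round, 24 mm diameter; with the leg lying flat it has 16 mm of air under it. The leg's centre of mass is about 90 mm from the foot: tipped about a foot edge it balances at about 17 degrees and falls by itself beyond.
- stop_face (a point): Middle of the lower edge of the end stop's working face, on the board's top surface, 18 mm above the bench. y points away from the stop along the board, x across it to the far edge, z up. The stop is a dark batten right across the board, 22 mm high, 26 mm thick, behind the plane y = 0.
- board: Planing board, mid-brown wood, fixed to the bench, 170 mm wide, 18 mm thick, reaching 330 mm from the stop face. Origin: 18 mm straight below point stop_face, on the bench, same axes. A dark fence 18 mm wide and 12 mm high runs along the far edge, its inner face at x = +67 mm; the near edge at x = -85 mm is open.
- oil_bottle: Bystander: amber bottle of finishing oil, 62 mm in diameter and 175 mm tall, standing on the bench behind the stop. Origin: centre of its underside.
- bowl: Bystander: small dark turned bowl, 110 mm in diameter and 48 mm high, on the bench beyond the fence. Origin: centre of its underside.
- wax_tin: Bystander: blue wax tin, 74 mm in diameter and 46 mm high, on the bench on the robot's side of the board. Origin: centre of its underside.
Mind the look-alikes: they are no part of the job. What is shaped like the leg but pink, red or yellow is not meant.

How it is judged:
At the end, for the whole second after the job is handed in: The leg lies flat on one of its four sides on the board and at rest, tenon away from the stop, within about 10 degrees of the board's length, the middle of its foot end within 6 mm of the stop face and the whole foot on the board's width (angle between leg's own z axis and vertical between 1.53 and 1.61 rad and y of leg in the frame of stop_face between -0.004 and 0.006 m and x of leg in the frame of stop_face between -0.057 and 0.045 m and z of leg in the frame of stop_face between 0.023 and 0.033 m and y of tenon_end in the frame of stop_face above 0.22 m and angle between the z axis of leg and the y axis of stop_face, either way round below 0.18 rad and linear speed of leg below 0.02 m/s); the robot touches nothing.
It fails at once if the leg falls or is dropped: it turns faster than 3 rad/s (as when its tenon end drops the last 2 cm freely) (angular speed of leg above 3 rad/s).
It fails at once if the leg is lifted off the board (z of leg in the frame of stop_face above 0.046 m or (angle between leg's own z axis and vertical below 0.3 rad and z of leg in the frame of stop_face above 0.024 m)).
It fails at once if the leg is gripped or pressed hard (over 35 N from the fingers) (contact force between the fingers and leg above 35 N).
It fails at once if the oil bottle, the bowl or the wax tin is moved more than 25 mm (distance of any of oil_bottle, bowl, wax_tin from where it was at the start of the episode above 0.025 m).
It also fails if it takes over 61 s, if anything falls off the work surface, if the arm or the gripper's body presses on something with over 40 N, if the wrist force passes 120 N, or if a joint passes its speed limit or range.

## Working session

There is one attempt and no reset: what is moved stays moved. The work goes in short steps, Python scripts to look and compute and a tool call to move; the robot and the scene stay as the last step left them, time stands still between calls to the robot, and variables do not carry over. Pictures are saved under pics/ and viewed, at most 10 in all, crops included, and the job is handed in when it is done.

Besides the shell and the picture viewer there is one more tool, called after "Emit:" in YAML: its name, and indented under it one key for each argument. arm_command: Moves the arm, as the interface text tells. Its arguments: {"type":"object","properties":{"moves":{"type":"array"},"force":{"type":"number"}},"required":["moves"]}

```bash
mkdir -p pics; cat > h.py <<'E'
import numpy as np, cv2
from cell import arm, imaging
def cam(n):
    c=imaging.read_camera(n); c['R']=cv2.Rodrigues(np.array(c['rvec'],float))[0]; c['t']=np.array(c['tvec'],float).ravel(); return c
def world(c):
    v,u=np.mgrid[:420,:560]; z=c['range_z'].astype(float)
    P=np.stack([(u-c['cx'])/c['fx']*z,(v-c['cy'])/c['fy']*z,z],-1)
    return (P-c['t'])@c['R']
def ray(c,u,v,h):
    d=np.array([(u-c['cx'])/c['fx'],(v-c['cy'])/c['fy'],1])@c['R']; o=-c['t']@c['R']
    return o+d*(h-o[2])/d[2]
E
python3 - <<'E'
from h import *
for n in ['scene','top']:
    c=cam(n); cv2.imwrite(f'pics/{n}0.png',c['pixels']); np.savez(n+'0.npz',**c)
    print(n,-c['t']@c['R'],c['R'][2])
print(arm.observe())
E
```

```text
scene [ 0.98707424 -0.57069851  0.71084212] [-0.52874271  0.55026821 -0.64624767]
top [ 0.4534532  -0.08612617  1.13596072] [ 0.11835403 -0.02196328 -0.99272853]
{'time_s': 0.1, 'joint_positions': array([ 1.08921063,  0.57641474,  0.02487091,  1.43784698, -0.01497325,
        1.12902006, -0.05650569]), 'joint_vel': array([ 4.62417839e-06, -3.22230859e-03, -2.16987372e-04, -1.71941475e-03,
       -1.00232428e-03, -1.75048418e-03, -1.75429396e-03]), 'joint_torque': array([ 7.25875434e-03, -7.67295671e+01,  2.25867167e+00, -2.86601883e+01,
        1.59641553e-02,  8.67478957e-03,  5.65521339e-05]), 'tcp_pos': array([ 0.26130077, -0.62191254,  0.23054372]), 'eef_rot': array([-7.24119951e-04,  9.80283859e-01,  1.97592989e-01, -2.03654323e-04]), 'wrist_force': array([ 0.35669854,  0.30482945, -0.06336999]), 'wrist_torque': array([ 0.0204576 ,  0.00216645, -0.00164471]), 'grip_force': 0.0, 'grip_width': 0.9970356732357826}
```

View pics/scene0.png

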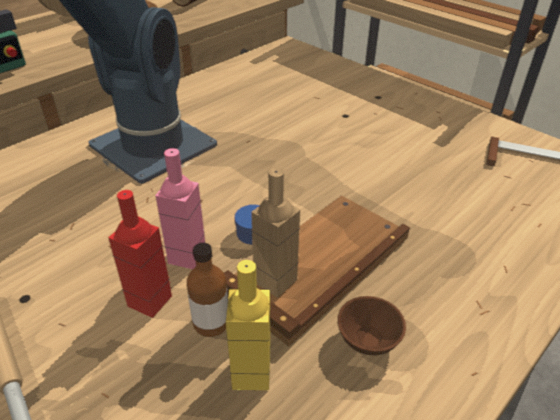

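View pics/top0.png

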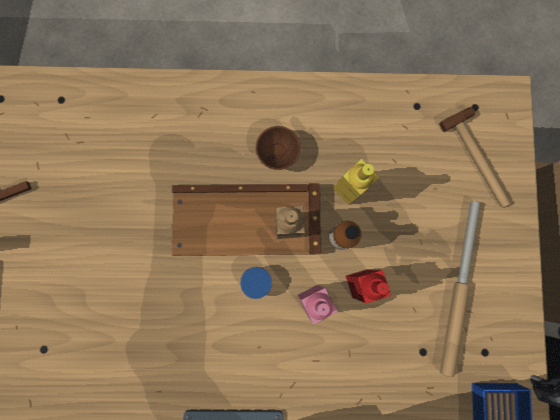

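The leg is the pale-wood one standing on the board: scene (275,235), top (290,220). The pink (182,215), red (140,265) and yellow (250,335) copies stand on the bench and are excluded by colour. Next I measure the scene and check the leg in an enlarged crop.

```bash
python3 - <<'E'
from h import *
s=dict(np.load('scene0.npz')); t=dict(np.load('top0.npz'))
cv2.imwrite('pics/crop.png',cv2.resize(s['pixels'][150:350,180:420],None,fx=3,fy=3,interpolation=3)[:600,:720])
Wt=world(t);Ws=world(s)
# tenon tip
for n,W in(('t',Wt),('s',Ws)):
    for lo,hi,tag in((.25,.265,'tenon top'),):
        m=(W[...,2]>lo)&(W[...,2]<hi)&(abs(W[...,0]-.5)<.2)&(abs(W[...,1]+.15)<.2)
        k,l,st,ce=cv2.connectedComponentsWithStats(m.astype('uint8'))
        for i in range(1,k):
            if st[i,4]>15: print(n,tag,ce[i],st[i,4],np.median(W[l==i],0))
# board corners by ray, from top pic
for nm,u,v,h in(('board near-left',173,255,.018),('board far-left',173,185,.03),('stop near face top',309,253,.04),('stop far face top',309,184,.04),('stop back near',320,253,.04)):
    print(nm,ray(t,u,v,h).round(4))
# leg square section points, top view shoulder corner ; scene pts by height slices
for lo,hi in((.05,.08),(.10,.14),(.15,.175)):
    m=(Ws[...,2]>lo)&(Ws[...,2]<hi)
    m[:, :240]=0; m[:,305:]=0; m[:190]=0;m[300:]=0
    P=Ws[m][:,:2].astype(np.float32)
    r=cv2.minAreaRect(P); print(lo,r,P.min(0),P.max(0),len(P))
# stop cloud
m=(Wt[...,2]>.034)&(Wt[...,2]<.046); m[:,:300]=0;m[:,325:]=0;m[:180]=0;m[256:]=0
P=Wt[m][:,:2].astype(np.float32);print('stop',cv2.minAreaRect(P),P.min(0),P.max(0),len(P))
# heights
for u,v in((240,220),(200,200),(314,230),(250,188),(347,234),(255,282),(277,148)): print((u,v),Wt[v,u].round(4))
E
```

```text
t tenon top [291.66942149 215.94214876] 121 [ 0.54595724 -0.12466106  0.25713286]
s tenon top [275.35795455 173.85227273] 176 [ 0.55014502 -0.1241929   0.2573094 ]
board near-left [0.474  0.1485 0.018 ]
board far-left [0.6413 0.1524 0.03  ]
stop near face top [ 0.4817 -0.1751  0.04  ]
stop far face top [ 0.6467 -0.1745  0.04  ]
stop back near [ 0.482  -0.2011  0.04  ]
0.05 ((0.562146008014679, -0.1334999054670334), (0.07656937837600708, 0.03910739719867706), 49.673728942871094) [ 0.5226279 -0.1519329] [ 0.5775935  -0.09179707] 524
0.1 ((0.5618921518325806, -0.13365070521831512), (0.07797101140022278, 0.041107457131147385), 49.8009033203125) [ 0.5213696 -0.1521959] [ 0.5776447  -0.09060703] 815
0.15 ((0.611990749835968, -0.1762327402830124), (0.07814795523881912, 0.17394977807998657), 49.714324951171875) [ 0.52056855 -0.25454453] [ 0.6602794  -0.09018806] 625
stop ((0.565516471862793, -0.18459750711917877), (0.16937285661697388, 0.041159044951200485), 4.493513584136963) [ 0.4817796  -0.20373857] [ 0.64989847 -0.15808798] 776
(240, 220) [ 0.5598 -0.0096  0.0193]
(200, 200) [0.6076 0.0886 0.0167]
(314, 230) [ 0.5362 -0.1868  0.0399]
(250, 188) [ 0.6367 -0.0327  0.0297]
(347, 234) [ 0.5187 -0.2436  0.1725]
(255, 282) [ 0.4132 -0.0492  0.0468]
(277, 148) [ 0.7428 -0.097   0.0052]
```

View pics/crop.png

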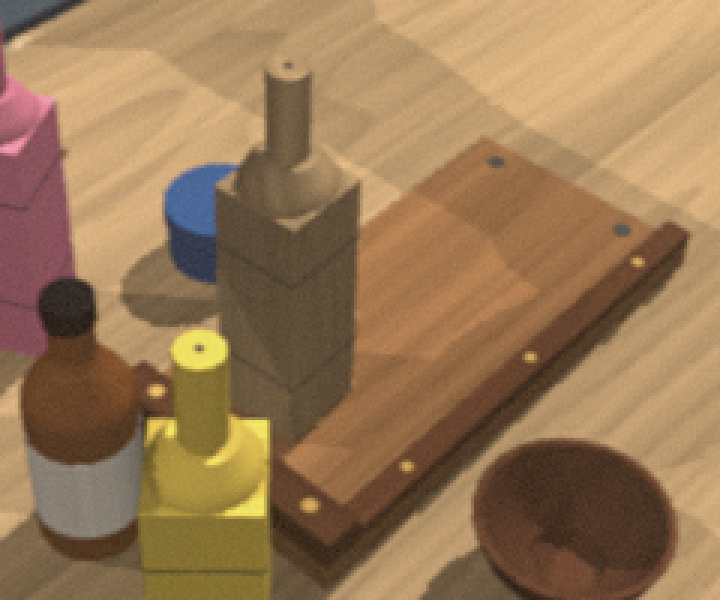

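The crop shows the unmarked pale leg on the board. Its tenon top is at scene (275,174), which is world (0.548, -0.124, 0.257). Its yaw is about 4.7° CCW, and the stop face is at y≈-0.177. I raise the arm, move over the free end of the board and test the tilt I'll need in clear air.

Emit:
arm_command:
  moves:
    - [0, 0, -4, 0, 0, 0.12, 0.6]
    - [0, 0, -8, 0, 0, 0.22, 0.6]
    - [0, 0, -9, 0, 0, 0.316, 0.6]
    - [0, 0, -9, 0, 0, 0.316, 0.6]
    - [0, 0, -9, 0, 0, 0.316, 0.6]

```text
time_s: 0.52
tcp_pos: [0.2617, -0.6223, 0.3215]
eef_rot: [0.0, 0.999, 0.042, 0.0]
wrist_force: [0.3, 0.7, -0.8]
grip_width: 0.602
grip_force: 0.0
```

Emit:
arm_command:
  moves:
    - [1.6, -3.5, 0, 0, 0, 0, 0.6]
    - [3.2, -7, 0, 0, 0, 0, 0.6]
    - [4.8, -10.5, 0, 0, 0, 0, 0.6]
    - [6.5, -14, 0, 0, 0, 0, 0.6]
    - [8.1, -17.5, 0, 0, 0, 0, 0.6]

```text
time_s: 0.93
tcp_pos: [0.3278, -0.4388, 0.3195]
eef_rot: [-0.001, 0.999, 0.042, -0.001]
wrist_force: [1.3, 0.2, -0.0]
grip_width: 0.598
grip_force: 0.0
```

Emit:
arm_command:
  moves:
    - [1.6, -3.5, 0, 0, 0, 0, 0.6]
    - [3.2, -7, 0, 0, 0, 0, 0.6]
    - [4.8, -10.5, 0, 0, 0, 0, 0.6]
    - [6.5, -14, 0, 0, 0, 0, 0.6]
    - [8.1, -17.5, 0, 0, 0, 0, 0.6]

```text
time_s: 1.35
tcp_pos: [0.394, -0.2579, 0.32]
eef_rot: [-0.001, 0.999, 0.042, -0.001]
wrist_force: [0.9, -0.4, 0.4]
grip_width: 0.601
grip_force: 0.0
```

Emit:
arm_command:
  moves:
    - [1.6, -3.5, 0, 0, 0, 0, 0.6]
    - [3.2, -7, 0, 0, 0, 0, 0.6]
    - [4.8, -10.5, 0, 0, 0, 0, 0.6]
    - [6.5, -14, 0, 0, 0, 0, 0.6]
    - [8.1, -17.5, 0, 0, 0, 0, 0.6]

```text
time_s: 1.77
tcp_pos: [0.4603, -0.0772, 0.32]
eef_rot: [-0.0, 0.999, 0.042, -0.001]
wrist_force: [1.5, 0.4, 0.4]
grip_width: 0.605
grip_force: 0.0
```

Emit:
arm_command:
  moves:
    - [1.6, -3.5, 0, 0, 0, 0, 0.6]
    - [3.2, -7, 0, 0, 0, 0, 0.6]
    - [4.8, -10.5, 0, 0, 0, 0, 0.6]
    - [6.5, -14, 0, 0, 0, 0, 0.6]
    - [8.1, -17.5, 0, 0, 0, 0, 0.6]

```text
time_s: 2.18
tcp_pos: [0.5268, 0.1035, 0.3198]
eef_rot: [0.0, 0.999, 0.042, -0.001]
wrist_force: [1.1, -0.5, 0.2]
grip_width: 0.604
grip_force: 0.0
```

Emit:
arm_command:
  moves:
    - [0, 0, 0, -0.12, 0, 0, 0.6]
    - [0, 0, 0, -0.24, 0, 0, 0.6]
    - [0, 0, 0, -0.36, 0, 0, 0.6]
    - [0, 0, 0, -0.48, 0, 0, 0.6]
    - [0, 0, 0, -0.6, 0, 0, 0.6]

```text
time_s: 2.6
tcp_pos: [0.5272, 0.1024, 0.321]
eef_rot: [0.298, 0.954, 0.041, 0.013]
wrist_force: [-0.4, -0.1, -1.9]
grip_width: 0.599
grip_force: 0.0
```

Emit:
arm_command:
  moves:
    - [0, 0, 0, -0.12, 0, 0, 0.6]
    - [0, 0, 0, -0.24, 0, 0, 0.6]
    - [0, 0, 0, -0.36, 0, 0, 0.6]
    - [0, 0, 0, -0.4, 0, 0, 0.6]
    - [0, 0, 0, -0.4, 0, 0, 0.6]

```text
time_s: 3.02
tcp_pos: [0.5264, 0.1033, 0.318]
eef_rot: [0.481, 0.876, 0.04, 0.017]
wrist_force: [-0.9, -0.0, -0.9]
grip_width: 0.602
grip_force: 0.0
```

```bash
python3 - <<'E'
from h import *
from scipy.spatial.transform import Rotation as Q
s=arm.observe(); print(s['time_s'],s['tcp_pos'].round(4),s['joint_positions'].round(3)); w=s['eef_rot']
print(Q.from_quat(w[[1,2,3,0]]).as_matrix().round(3),s['wrist_force'].round(2),s['grip_width'])
E
```

```text
3.0167 [0.5264 0.1033 0.318 ] [-0.692  0.604 -0.102  1.618  0.753  1.699 -2.496]
[[ 0.996  0.053  0.069]
 [ 0.086 -0.535 -0.84 ]
 [-0.008  0.843 -0.538]] [-0.91 -0.03 -0.91] 0.6018119121138356
```

Emit:
arm_command:
  moves:
    - [0, -2, 1, 0, 0, 0, 0.6]
    - [0.1, -4.2, 1.9, 0, 0, 0, 0.6]
    - [0.1, -6.3, 2.9, 0, 0, 0, 0.6]
    - [0.2, -8.3, 3.9, 0, 0, 0, 0.6]
    - [0.2, -10.3, 4.8, 0, 0, 0, 0.6]

```text
time_s: 3.43
tcp_pos: [0.5284, 0.1157, 0.2083]
eef_rot: [0.477, 0.878, 0.035, 0.019]
wrist_force: [0.2, -0.7, 1.4]
grip_width: 0.598
grip_force: 0.0
```

Emit:
arm_command:
  moves:
    - [0, -2.5, 1, 0, 0, 0, 0.6]
    - [0.1, -5, 2.4, 0, 0, 0, 0.6]
    - [0.1, -8, 3.7, 0, 0, 0, 0.6]
    - [0.2, -10.3, 4.8, 0, 0, 0, 0.6]
    - [0.2, -10.3, 4.8, 0, 0, 0, 0.6]

```text
time_s: 3.85
tcp_pos: [0.5278, 0.1315, 0.0925]
eef_rot: [0.478, 0.877, 0.037, 0.017]
wrist_force: [-1.2, -0.1, -0.4]
grip_width: 0.603
grip_force: 0.0
```

```bash
python3 - <<'E'
from h import *
from scipy.spatial.transform import Rotation as Q
s=arm.observe(); print(s['time_s'],s['tcp_pos'].round(4),s['joint_positions'].round(3)); w=s['eef_rot']
R=Q.from_quat(w[[1,2,3,0]]).as_matrix();print(R.round(3))
for n in('scene','top'):
    c=cam(n); cv2.imwrite(f'pics/{n}1.png',c['pixels']); T=(world(c)-s['tcp_pos'])@R; W=world(c)
    m=(abs(T[...,0])<.016)&(abs(T[...,1])<.07)&(T[...,2]>-.05)&(T[...,2]<.03)&(W[...,2]>.026)&(c['range_z']>0)
    for lab,mm in(('low',m&(T[...,1]<0)),('up',m&(T[...,1]>0))):
        if mm.sum()>5: print(n,lab,mm.sum(),np.percentile(T[mm],[2,25,50,75,98],axis=0).round(4).tolist())
c=cam('scene');cv2.imwrite('pics/low.png',cv2.resize(c['pixels'][130:330,240:440],None,fx=2.9,fy=2.9))
E
```

```text
3.85 [0.5278 0.1315 0.0925] [-0.735  0.913 -0.079  1.693  0.748  1.419 -2.769]
[[ 0.997  0.048  0.065]
 [ 0.08  -0.54  -0.838]
 [-0.005  0.84  -0.542]]
scene low 257 [[-0.0107, -0.0343, -0.0495], [-0.0048, -0.0281, -0.0391], [0.0021, -0.026, -0.0267], [0.0079, -0.0246, -0.015], [0.0124, -0.0225, -0.0042]]
scene up 324 [[-0.0105, 0.0266, -0.0496], [-0.0023, 0.0325, -0.0422], [0.0034, 0.0372, -0.0286], [0.0074, 0.04, -0.0154], [0.0122, 0.0533, -0.0044]]
top low 55 [[-0.0116, -0.0382, -0.0448], [-0.0101, -0.0237, -0.0363], [-0.008, -0.0228, -0.0324], [0.0035, -0.0215, -0.0184], [0.0104, -0.0187, -0.0032]]
top up 185 [[-0.0114, 0.0315, -0.0489], [-0.0058, 0.0359, -0.0342], [-0.0009, 0.0401, -0.0251], [0.0052, 0.0429, -0.0148], [0.0104, 0.0587, -0.0035]]
```

View pics/low.png

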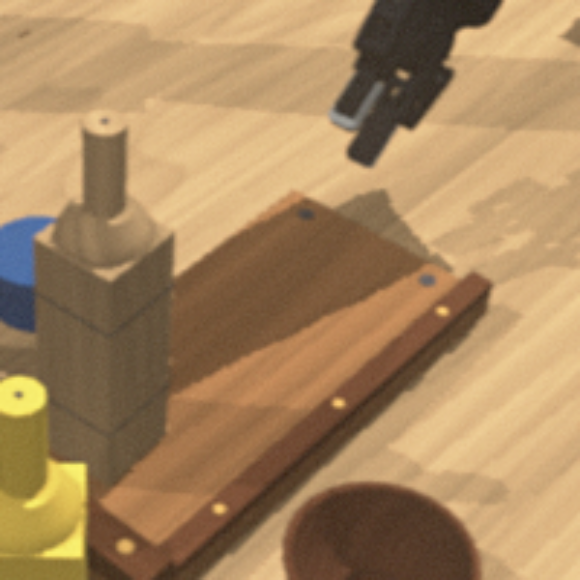

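The picture shows the tilted fingers clear of everything, at crop (370,130). The pose is reachable, but joint 7 is at -2.77, too close to its limit. I raise, tilt back, and give the tool a half turn for the mirrored, equivalent grasp.

Emit:
arm_command:
  moves:
    - [0, 3, -2, 0, 0, 0, 0.6]
    - [0, 6, -4, 0, 0, 0, 0.6]
    - [0, 9, -5, 0, 0, 0, 0.6]
    - [0, 12, -6.5, 0.05, 0, 0, 0.6]
    - [0, 15, -8, 0.1, 0, 0, 0.6]

```text
time_s: 4.42
tcp_pos: [0.5296, 0.1182, 0.2689]
eef_rot: [0.433, 0.9, 0.037, 0.018]
wrist_force: [1.9, 0.6, -0.4]
grip_width: 0.601
grip_force: 0.0
```

Emit:
arm_command:
  moves:
    - [0, 1.5, -1, 0.12, 0, 0, 0.6]
    - [0, 3, -2, 0.24, 0, 0, 0.6]
    - [0, 4, -3, 0.36, 0, 0, 0.6]
    - [0, 5, -3, 0.48, 0, 0, 0.6]
    - [0, 5, -3, 0.6, 0, 0, 0.6]

```text
time_s: 4.83
tcp_pos: [0.5313, 0.1103, 0.3295]
eef_rot: [0.146, 0.988, 0.039, 0.011]
wrist_force: [-0.3, -0.9, -1.1]
grip_width: 0.601
grip_force: 0.0
```

Emit:
arm_command:
  moves:
    - [0, 0, 0, 0.12, 0, 0, 0.6]
    - [0, 0, 0, 0.24, 0, 0, 0.6]
    - [0, 0, 0, 0.3, 0, 0, 0.6]
    - [0, 0, 0, 0.3, 0, 0.1, 0.6]
    - [0, 0, 0, 0.3, 0, 0.2, 0.6]

```text
time_s: 5.25
tcp_pos: [0.5305, 0.108, 0.3263]
eef_rot: [-0.002, 0.998, -0.062, 0.017]
wrist_force: [-0.2, -0.2, 0.4]
grip_width: 0.601
grip_force: 0.0
```

```bash
python3 - <<'E'
from h import *
from scipy.spatial.transform import Rotation as Q
s=arm.observe(); print(s['time_s'],s['tcp_pos'].round(4),s['joint_positions'].round(3)); w=s['eef_rot']
print(Q.from_quat(w[[1,2,3,0]]).as_matrix().round(3))
E
```

```text
5.25 [0.5305 0.108  0.3263] [-0.145  0.286 -0.201  1.66   0.072  1.169 -2.059]
[[ 0.992 -0.124  0.035]
 [-0.124 -0.992  0.001]
 [ 0.034 -0.005 -0.999]]
```

Emit:
arm_command:
  moves:
    - [0.8, 4, 0, 0, 0, -0.12, 0.6]
    - [1.6, 8, 0, 0, 0, -0.24, 0.6]
    - [2.5, 12, 0, 0, 0, -0.36, 0.6]
    - [3.3, 16, 0, 0, 0, -0.48, 0.6]
    - [4.1, 20, 0, 0, 0, -0.6, 0.6]

```text
time_s: 5.67
tcp_pos: [0.5463, -0.0806, 0.3267]
eef_rot: [0.004, 0.974, 0.227, 0.016]
wrist_force: [0.2, 0.1, -0.2]
grip_width: 0.602
grip_force: 0.0
```

Emit:
arm_command:
  moves:
    - [0, 0, 0, 0, 0, -0.12, 0.6]
    - [0, 0, 0, 0, 0, -0.24, 0.6]
    - [0, 0, 0, 0, 0, -0.36, 0.6]
    - [0, 0, 0, 0, 0, -0.48, 0.6]
    - [0, 0, 0, 0, 0, -0.6, 0.6]

```text
time_s: 6.08
tcp_pos: [0.5464, -0.0791, 0.3265]
eef_rot: [0.009, 0.863, 0.505, 0.014]
wrist_force: [-0.1, 0.1, 1.2]
grip_width: 0.601
grip_force: 0.0
```

Emit:
arm_command:
  moves:
    - [0, 0, 0, 0, 0, -0.12, 0.6]
    - [0, 0, 0, 0, 0, -0.24, 0.6]
    - [0, 0, 0, 0, 0, -0.36, 0.6]
    - [0, 0, 0, 0, 0, -0.48, 0.6]
    - [0, 0, 0, 0, 0, -0.6, 0.6]

```text
time_s: 6.5
tcp_pos: [0.5464, -0.079, 0.3265]
eef_rot: [0.013, 0.675, 0.737, 0.011]
wrist_force: [-0.4, -0.0, 0.1]
grip_width: 0.605
grip_force: 0.0
```

Emit:
arm_command:
  moves:
    - [0, 0, 0, 0, 0, -0.12, 0.6]
    - [0, 0, 0, 0, 0, -0.24, 0.6]
    - [0, 0, 0, 0, 0, -0.36, 0.6]
    - [0, 0, 0, 0, 0, -0.48, 0.6]
    - [0, 0, 0, 0, 0, -0.6, 0.6]

```text
time_s: 6.92
tcp_pos: [0.5464, -0.079, 0.3264]
eef_rot: [0.015, 0.427, 0.904, 0.006]
wrist_force: [-0.1, 0.4, 0.3]
grip_width: 0.595
grip_force: 0.0
```

Emit:
arm_command:
  moves:
    - [0, 0, 0, 0, 0, -0.12, 0.6]
    - [0, 0, 0, 0, 0, -0.24, 0.6]
    - [0, 0, 0, 0, 0, -0.36, 0.6]
    - [0, 0, 0, 0, 0, -0.48, 0.6]
    - [0, 0, 0, 0, 0, -0.6, 0.6]

```text
time_s: 7.33
tcp_pos: [0.5464, -0.0791, 0.3263]
eef_rot: [0.016, 0.141, 0.99, 0.001]
wrist_force: [-0.7, 0.9, -1.3]
grip_width: 0.599
grip_force: 0.0
```

```bash
cat >> h.py <<'E'
from scipy.spatial.transform import Rotation as Q
A=np.array([.5495,-.124,.018]); U=np.array([-.075,.997,0]); U/=np.linalg.norm(U); PV=A+.028*U; Zw=np.array([0,0,1.])
def pose(c,th):
    # tool z = -sin U - cos Z ; tool y = +U side (low finger)
    z=-np.sin(th)*U-np.cos(th)*Zw; y=np.cos(th)*U-np.sin(th)*Zw
    return np.array(c),np.stack([np.cross(y,z),y,z],1)
def legp(phi,s,off=0,piv=None):
    P=PV if piv is None else piv
    return P+s*(np.sin(phi)*U+np.cos(phi)*Zw)+(.028-off)*(-np.cos(phi)*U+np.sin(phi)*Zw)
def rel(p0,p1):
    return np.r_[(p1[0]-p0[0])@p0[1]*100,Q.from_matrix(p0[1].T@p1[1]).as_rotvec()].round(3)
def cur():
    s=arm.observe();w=s['eef_rot'];return s['tcp_pos'],Q.from_quat(w[[1,2,3,0]]).as_matrix()
E
python3 - <<'E'
from h import *
s=arm.observe();print(s['time_s'],s['tcp_pos'].round(4),s['joint_positions'].round(3))
p=pose(A+np.array([0,0,.30]),0); print(p[1].round(3)); print(rel(cur(),p))
# leg yaw check from both views
Ws=world(cam('scene'))
m=(Ws[...,2]>.05)&(Ws[...,2]<.17)&(abs(Ws[...,0]-.55)<.04)&(abs(Ws[...,1]+.124)<.045)
P=Ws[m]
f=P[P[:,0]>.572]; g=P[P[:,1]<-.146]
print(len(f),np.polyfit(f[:,1],f[:,0],1),len(g),np.polyfit(g[:,0],g[:,1],1))
E
```

```text
7.3333 [ 0.5464 -0.0791  0.3263] [ 0.581  0.365 -0.75   1.622  0.269  1.226  1.068]
[[-0.997 -0.075  0.   ]
 [-0.075  0.997 -0.   ]
 [ 0.     0.    -1.   ]]
[-1.525e+00 -4.232e+00  8.500e-01  1.000e-03  3.300e-02 -3.580e-01]
1169 [-0.05248653  0.56805181] 1281 [ 0.06417005 -0.18396818]
```

Emit:
arm_command:
  moves:
    - [-0.4, -1.5, 0.2, 0, 0.01, -0.1, 0.6]
    - [-0.8, -3, 0.5, 0, 0.02, -0.2, 0.6]
    - [-1.2, -4.1, 0.8, 0, 0.033, -0.3, 0.6]
    - [-1.2, -4.1, 0.85, 0, 0.033, -0.34, 0.6]
    - [-1.2, -4.1, 0.85, 0, 0.033, -0.34, 0.6]

```text
time_s: 7.8
tcp_pos: [0.5466, -0.1225, 0.3165]
eef_rot: [-0.001, -0.024, 1.0, 0.001]
wrist_force: [-0.6, 0.4, -0.3]
grip_width: 0.6
grip_force: 0.0
```

```bash
sed -i 's/\[.5495,-.124,.018\]/[.5475,-.1225,.018]/; s/\[-.075,.997,0\]/[-.06,.998,0]/' h.py
python3 - <<'E'
from h import *
print(rel(cur(),pose(A+np.array([0,0,.30]),0)))
pp=[(0,.215)]+[(np.radians(a),.215) for a in (4,8,12,16,20,25,30,35,40,45,50)]
ps=[pose(legp(a,s),a) for a,s in pp]
print(rel(pose(A+np.array([0,0,.30]),0),ps[0]))
b=0
for k in (0,5,): 
    for j in range(k+1,min(k+6,len(ps))): print(k,round(np.degrees(pp[j][0])),rel(ps[k],ps[j]))
E
```

```text
[-0.085 -0.008 -0.149  0.002 -0.002 -0.011]
[0.  0.  8.5 0.  0.  0. ]
0 4 [ 0.     1.507 -0.143  0.07   0.    -0.   ]
0 8 [ 0.     3.019 -0.18   0.14   0.    -0.   ]
0 12 [ 0.     4.531 -0.112  0.209 -0.    -0.   ]
0 16 [ 0.     6.035  0.061  0.279 -0.     0.   ]
0 20 [ 0.     7.522  0.339  0.349 -0.     0.   ]
5 25 [-0.     1.885 -0.162  0.087 -0.    -0.   ]
5 30 [-0.     3.776 -0.16   0.175 -0.    -0.   ]
5 35 [ 0.     5.66   0.008  0.262 -0.    -0.   ]
5 40 [-0.     7.522  0.339  0.349 -0.    -0.   ]
5 45 [-0.     9.349  0.831  0.436 -0.    -0.   ]
```

Emit:
arm_command:
  moves:
    - [0, 0, 2, 0, 0, 0, 0.6]
    - [-0.05, 0, 4, 0, 0, 0, 0.6]
    - [-0.05, 0, 6, 0, 0, 0, 0.6]
    - [-0.05, 0, 7.7, 0, 0, 0, 0.6]
    - [-0.05, 0, 8.3, 0, 0, -0.01, 0.6]

```text
time_s: 8.22
tcp_pos: [0.5462, -0.1206, 0.2315]
eef_rot: [-0.002, -0.029, 1.0, 0.002]
wrist_force: [-0.5, 0.6, -2.0]
grip_width: 0.599
grip_force: 0.0
```

Emit:
arm_command:
  moves:
    - [0, 0.7, -0.08, 0.03, 0, 0, 0.6]
    - [0, 1.5, -0.14, 0.07, 0, 0, 0.6]
    - [0, 2.2, -0.16, 0.1, 0, 0, 0.6]
    - [0, 3.0, -0.18, 0.14, 0, 0, 0.6]
    - [0, 3.8, -0.15, 0.175, 0, 0, 0.6]

```text
time_s: 8.63
tcp_pos: [0.5455, -0.0822, 0.2359]
eef_rot: [0.003, -0.03, 0.996, -0.087]
wrist_force: [-0.2, 0.1, 0.0]
grip_width: 0.597
grip_force: 0.1
```

```bash
python3 - <<'E'
from h import *
s=arm.observe();print(s['time_s'],s['tcp_pos'].round(4),s['joint_positions'].round(3),s['wrist_force'])
print(rel(cur(),pose(legp(np.radians(10),.215),np.radians(10))))
c=cam('scene');cv2.imwrite('pics/t1.png',cv2.resize(c['pixels'][110:330,180:400],None,fx=2.5,fy=2.5))
E
```

```text
8.6333 [ 0.5455 -0.0822  0.2359] [ 0.447  0.448 -0.728  1.775  0.521  1.113  1.14 ] [-0.16802504  0.1008901   0.01046397]
[ 0.038 -0.236  0.177  0.001  0.001 -0.001]
```

View pics/t1.png

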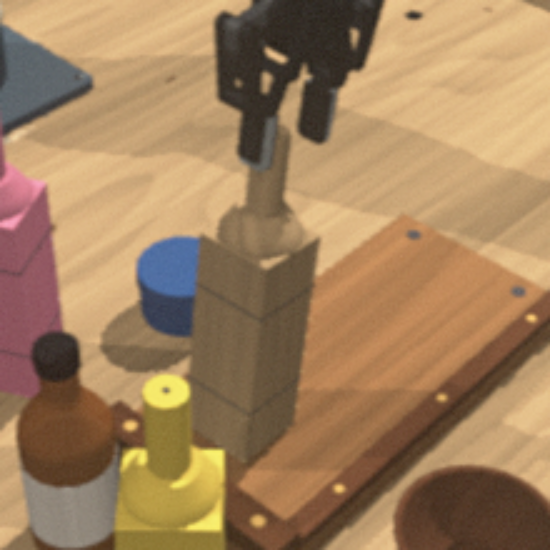

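The tenon is between the fingers at crop (265,165) and the leg has begun to tip cleanly. I continue slowly through the balance point.

Emit:
arm_command:
  moves:
    - [0, 0.7, 0, 0.035, 0, 0, 0.6]
    - [0, 1.4, 0, 0.07, 0, 0, 0.6]
    - [0, 2.1, 0, 0.105, 0, 0, 0.6]
    - [0, 2.8, 0, 0.14, 0, 0, 0.6]
    - [0, 3.6, 0, 0.175, 0, 0, 0.6]

```text
time_s: 9.1
tcp_pos: [0.5432, -0.0472, 0.2294]
eef_rot: [0.005, -0.029, 0.985, -0.173]
wrist_force: [0.7, 0.4, -0.0]
grip_width: 0.6
grip_force: 0.0
```

Emit:
arm_command:
  moves:
    - [0, 0.4, -0.04, 0.02, 0, 0, 0.6]
    - [0, 0.8, -0.08, 0.035, 0, 0, 0.6]
    - [0, 1.1, -0.1, 0.05, 0, 0, 0.6]
    - [0, 1.5, -0.14, 0.07, 0, 0, 0.6]
    - [0, 1.9, -0.16, 0.087, 0, 0, 0.6]

```text
time_s: 9.52
tcp_pos: [0.542, -0.029, 0.2234]
eef_rot: [0.006, -0.029, 0.976, -0.215]
wrist_force: [-0.0, 0.0, 0.4]
grip_width: 0.6
grip_force: 0.1
```

```bash
cat >> h.py <<'E'
def look(tag):
    """leg axis angle and position from scene+top clouds of the leg's side faces (pale wood above the board)"""
    s=arm.observe();th=np.degrees(np.arctan2(np.linalg.norm(cur()[1][:2,2]),-cur()[1][2,2]))
    print(tag,round(s['time_s'],2),'tcp',s['tcp_pos'].round(4),'tilt',th.round(1),'F',s['wrist_force'].round(1),'grip',round(s['grip_force'],1),'q',s['joint_positions'].round(2))
    c=cam('scene');W=world(c)
    r=W-PV; u=r@U; x=r@np.array([U[1],-U[0],0]); h=W[...,2]-.018
    m=(x>.0)&(x<.045)&(h>.012)&(u>-.1)&(u<.3)&(h<.27)&(c['range_z']>0)
    px=c['pixels'].astype(int); m&=(px[...,2]-px[...,0]>15)&(px[...,2]>60)
    # +x side face points: x near max
    f=m&(x>.018)&(x<.036); q=np.stack([u[f],h[f]],1).astype(np.float32)
    rr=cv2.minAreaRect(q); print('  face',f.sum(),np.round(rr[0],3),np.round(rr[1],3),round(rr[2],1),'x',np.median(x[f]).round(4))
    return c
E
python3 - <<'E'
from h import *
c=look('a')
print(rel(cur(),pose(legp(np.radians(25),.215),np.radians(25))))
E
```

```text
a 9.52 tcp [ 0.542  -0.029   0.2234] tilt 24.8 F [-0.   0.   0.4] grip 0.1 q [ 0.13  0.49 -0.65  1.82  0.72  1.24  0.78]
  face 1881 [0.04  0.124] [0.311 0.078] 53.6 x 0.0264
[ 0.    -0.251 -0.085  0.003 -0.001  0.003]
```

Emit:
arm_command:
  moves:
    - [0, 0.6, 0, 0.035, 0, 0, 0.6]
    - [0, 1.3, -0.1, 0.07, 0, 0, 0.6]
    - [0, 2.1, -0.15, 0.105, 0, 0, 0.6]
    - [0, 2.8, -0.15, 0.14, 0, 0, 0.6]
    - [0, 3.5, -0.15, 0.175, 0, 0, 0.6]

```text
time_s: 9.98
tcp_pos: [0.5399, 0.0037, 0.2097]
eef_rot: [0.008, -0.029, 0.954, -0.3]
wrist_force: [0.2, -0.4, -1.0]
grip_width: 0.6
grip_force: 0.2
```

```bash
python3 - <<'E'
from h import *
c=look('b')
print(rel(cur(),pose(legp(np.radians(35),.215),np.radians(35))))
cv2.imwrite('pics/t2.png',cv2.resize(c['pixels'][110:330,180:400],None,fx=2.5,fy=2.5))
E
```

```text
b 9.98 tcp [0.5399 0.0037 0.2097] tilt 34.9 F [ 0.2 -0.4 -1. ] grip 0.2 q [-0.07  0.56 -0.6   1.82  0.82  1.36  0.59]
  face 1813 [0.02  0.075] [0.22  0.073] 45.8 x 0.0263
[-0.026 -0.165 -0.107  0.002 -0.001  0.006]
```

View pics/t2.png

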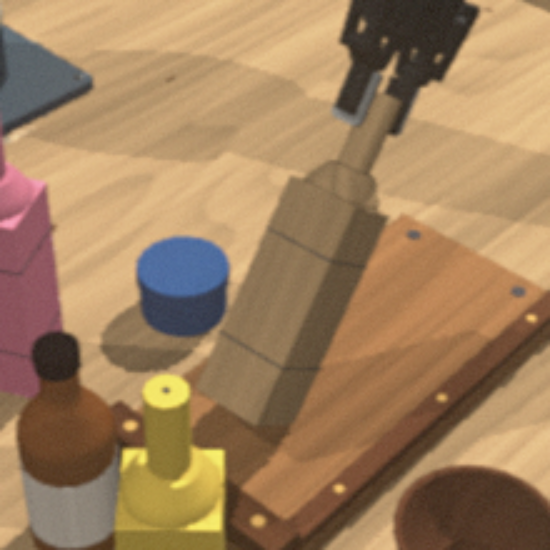

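The leg now leans on the lower finger at crop (385,105), with its foot edge still planted. I continue the arc to about 50°.

Emit:
arm_command:
  moves:
    - [0, 0.6, -0.1, 0.035, 0, 0, 0.6]
    - [0, 1.3, -0.2, 0.07, 0, 0, 0.6]
    - [0, 2.1, -0.2, 0.105, 0, 0, 0.6]
    - [0, 2.8, -0.2, 0.14, 0, 0, 0.6]
    - [0, 3.5, -0.2, 0.175, 0, 0, 0.6]

```text
time_s: 10.45
tcp_pos: [0.5381, 0.0333, 0.1913]
eef_rot: [0.011, -0.028, 0.924, -0.381]
wrist_force: [-0.5, 0.4, -1.4]
grip_width: 0.6
grip_force: 0.3
```

Emit:
arm_command:
  moves:
    - [0, 0.5, -0.1, 0.02, 0, 0, 0.6]
    - [0, 0.9, -0.15, 0.04, 0, 0, 0.6]
    - [0, 1.3, -0.2, 0.06, 0, 0, 0.6]
    - [0, 1.7, -0.2, 0.08, 0, 0, 0.6]
    - [0, 2, -0.2, 0.1, 0, 0, 0.6]

```text
time_s: 10.87
tcp_pos: [0.537, 0.0491, 0.1785]
eef_rot: [0.012, -0.028, 0.904, -0.427]
wrist_force: [-0.8, 1.7, -0.0]
grip_width: 0.604
grip_force: 0.4
```

```bash
python3 - <<'E'
from h import *
c=look('c'); W=world(c); r=W-PV; u=r@U; x=r@np.array([U[1],-U[0],0]); h=W[...,2]-.018
print(rel(cur(),pose(legp(np.radians(51),.215),np.radians(51))))
px=c['pixels'].astype(int); m=(px[...,2]-px[...,0]>15)&(px[...,2]>60)&(x>.020)&(x<.034)&(h>.015)&(u>-.1)&(u<.25)&(h<.25)
k,l,st,ce=cv2.connectedComponentsWithStats(m.astype('uint8')); i=1+np.argmax(st[1:,4]); f=l==i
q=np.stack([u[f],h[f]],1).astype(np.float32); print(st[i],cv2.minAreaRect(q),cv2.boxPoints(cv2.minAreaRect(q)).round(3).tolist())
E
```

```text
c 10.87 tcp [0.537  0.0491 0.1785] tilt 50.6 F [-0.8  1.7 -0. ] grip 0.4 q [-0.32  0.73 -0.51  1.78  0.9   1.57  0.36]
  face 1719 [0.117 0.12 ] [0.437 0.066] 35.2 x 0.0261
[-0.049  0.485 -0.211  0.006 -0.     0.005]
[ 283  188   61   89 1564] ((0.05478176847100258, 0.07618749141693115), (0.17586660385131836, 0.06169880926609039), 37.47742462158203) [[-0.03400000184774399, 0.04699999839067459], [0.004000000189989805, -0.0020000000949949026], [0.14300000667572021, 0.10499999672174454], [0.10599999874830246, 0.15399999916553497]]
```

```bash
python3 - <<'E'
from h import *
th=np.radians(51); p0=cur(); y0=p0[1][:,1]; z0=p0[1][:,2]
tip=p0[0]+.0255*y0-.003*z0
E=legp(np.radians(53),.240,.012); d=tip-E; print('now tip-E along y,z',d@y0,d@z0)
prev=p0
for a,e in((58,.018),(64,.014),(70,.010),(76,.008),(81,.006),(85,.005),(87.5,.004),(89,.004)):
    _,R=pose([0,0,0],th); E=legp(np.radians(a),.240,.012)
    p=(E+(e+.003)*R[:,2]-.0255*R[:,1],R); tp=E+e*R[:,2]+.014*R[:,1]
    print(a,rel(prev,p),'tip outer h',round(tp[2]-.018,4),'tcp',p[0].round(4)); prev=p
E
```

```text
now tip-E along y,z 0.00012335341094147687 0.02441405833721597
58 [-0.056  2.074 -0.619  0.006 -0.     0.005] tip outer h 0.1185 tcp [0.5361 0.0678 0.1654]
64 [-0.     2.503 -0.129  0.     0.     0.   ] tip outer h 0.0999 tcp [0.5351 0.0846 0.1467]
70 [-0.     2.461  0.131  0.     0.     0.   ] tip outer h 0.0799 tcp [0.5342 0.099  0.1268]
76 [0.    2.392 0.586 0.    0.    0.   ] tip outer h 0.0577 tcp [0.5336 0.1095 0.1045]
81 [0.    1.922 0.643 0.    0.    0.   ] tip outer h 0.0387 tcp [0.5331 0.1166 0.0855]
85 [-0.     1.48   0.693  0.     0.     0.   ] tip outer h 0.0228 tcp [0.5329 0.1205 0.0696]
87.5 [0.    0.895 0.447 0.    0.    0.   ] tip outer h 0.0131 tcp [0.5328 0.1226 0.0599]
89 [-0.     0.525  0.347  0.     0.     0.   ] tip outer h 0.0068 tcp [0.5327 0.1233 0.0536]
```

The contact model agrees with the pose to 0.1 mm. I lower along the computed arc at fixed tilt.

Emit:
arm_command:
  moves:
    - [-0.05, 0.9, -0.3, 0.006, 0, 0.005, 0.6]
    - [-0.05, 1.8, -0.55, 0.006, 0, 0.005, 0.6]
    - [-0.05, 2.7, -0.65, 0.006, 0, 0.005, 0.6]
    - [-0.05, 3.6, -0.7, 0.006, 0, 0.005, 0.6]
    - [-0.05, 4.5, -0.75, 0.006, 0, 0.005, 0.6]

```text
time_s: 11.33
tcp_pos: [0.5352, 0.0841, 0.1478]
eef_rot: [0.013, -0.026, 0.903, -0.429]
wrist_force: [0.3, -0.4, -0.1]
grip_width: 0.6
grip_force: 0.4
```

Emit:
arm_command:
  moves:
    - [0, 0.5, 0, 0, 0, 0, 0.6]
    - [0, 1, 0.05, 0, 0, 0, 0.6]
    - [0, 1.5, 0.07, 0, 0, 0, 0.6]
    - [0, 2, 0.1, 0, 0, 0, 0.6]
    - [0, 2.5, 0.13, 0, 0, 0, 0.6]

```text
time_s: 11.75
tcp_pos: [0.5344, 0.0982, 0.128]
eef_rot: [0.013, -0.026, 0.903, -0.43]
wrist_force: [-0.1, 0.0, -1.0]
grip_width: 0.602
grip_force: 0.4
```

```bash
cat >> h.py <<'E'
def leg(c):
    W=world(c); r=W-PV; u=r@U; x=r@np.array([U[1],-U[0],0]); h=W[...,2]-.018
    px=c['pixels'].astype(int); m=(px[...,2]-px[...,0]>15)&(px[...,2]>60)&(x>.020)&(x<.034)&(h>.013)&(u>-.1)&(u<.25)&(h<.25)
    k,l,st,ce=cv2.connectedComponentsWithStats(m.astype('uint8')); i=1+np.argmax(st[1:,4]); f=l==i
    R=cv2.minAreaRect(np.stack([u[f],h[f]],1).astype(np.float32)); print('  leg face',f.sum(),np.round(R[1],3),round(R[2],1),cv2.boxPoints(R).round(3).tolist())
E
python3 - <<'E'
from h import *
c=look('d'); leg(c); p=cur(); E=legp(np.radians(70),.240,.012); tip=p[0]+.0255*p[1][:,1]-.003*p[1][:,2]
print('tip-E',(tip-E)@p[1]); cv2.imwrite('pics/t3.png',cv2.resize(c['pixels'][110:330,180:400],None,fx=2.5,fy=2.5))
E
```

```text
d 11.75 tcp [0.5344 0.0982 0.128 ] tilt 50.9 F [-0.1  0.  -1. ] grip 0.4 q [-0.4   0.84 -0.51  1.74  0.9   1.57  0.27]
  face 1548 [0.119 0.076] [0.415 0.065] 22.3 x 0.026
  leg face 1435 [0.176 0.061] 21.0 [[-0.01899999938905239, 0.05400000140070915], [0.003000000026077032, -0.003000000026077032], [0.16699999570846558, 0.05999999865889549], [0.14499999582767487, 0.11699999868869781]]
tip-E [-2.72104874e-05 -5.46475879e-04  9.82824185e-03]
```

View pics/t3.png

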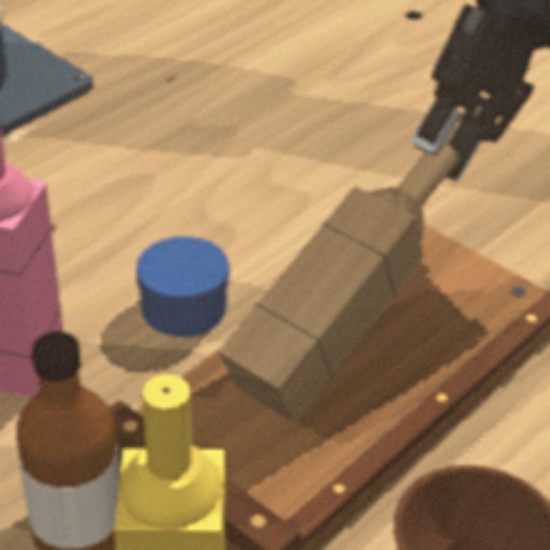

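The lower finger carries the tenon end at crop (450,160) and the leg is at about 69°, following the plan. I ease it on down.

Emit:
arm_command:
  moves:
    - [0, 0.9, 0.2, 0, 0, 0, 0.6]
    - [0, 1.8, 0.42, 0, 0, 0, 0.6]
    - [0, 2.6, 0.66, 0, 0, 0, 0.6]
    - [0, 3.5, 0.95, 0, 0, 0, 0.6]
    - [0, 4.3, 1.25, 0, 0, 0, 0.6]

```text
time_s: 12.22
tcp_pos: [0.5333, 0.1159, 0.0859]
eef_rot: [0.013, -0.026, 0.903, -0.43]
wrist_force: [0.1, 0.1, -1.8]
grip_width: 0.601
grip_force: 0.4
```

Emit:
arm_command:
  moves:
    - [0, 0.5, 0.23, 0, 0, 0, 0.6]
    - [0, 1, 0.46, 0, 0, 0, 0.6]
    - [0, 1.5, 0.7, 0, 0, 0, 0.6]
    - [0, 1.95, 0.92, 0, 0, 0, 0.6]
    - [0, 2.4, 1.15, 0, 0, 0, 0.6]

```text
time_s: 12.63
tcp_pos: [0.5331, 0.1217, 0.0608]
eef_rot: [0.013, -0.026, 0.903, -0.43]
wrist_force: [0.0, 0.5, -2.1]
grip_width: 0.605
grip_force: 0.5
```

```bash
python3 - <<'E'
from h import *
c=look('e'); leg(c); p=cur(); E=legp(np.radians(87.5),.240,.012); tip=p[0]+.0255*p[1][:,1]-.003*p[1][:,2]
print('tip-E',(tip-E)@p[1])
E
```

```text
e 12.63 tcp [0.5331 0.1217 0.0608] tilt 50.9 F [ 0.   0.5 -2.1] grip 0.5 q [-0.45  0.95 -0.49  1.72  0.92  1.52  0.19]
  face 1294 [0.105 0.038] [0.371 0.054] 2.3 x 0.0259
  leg face 1190 [0.173 0.053] 0.1 [[-0.0020000000949949026, 0.06599999964237213], [-0.0020000000949949026, 0.013000000268220901], [0.17100000381469727, 0.013000000268220901], [0.17100000381469727, 0.06599999964237213]]
tip-E [-0.00012307 -0.00063449  0.00455266]
```

Emit:
arm_command:
  moves:
    - [0, 0.2, 0.12, 0, 0, 0, 0.6]
    - [0, 0.4, 0.24, 0, 0, 0, 0.6]
    - [0, 0.6, 0.34, 0, 0, 0, 0.6]
    - [0, 0.75, 0.4, 0, 0, 0, 0.6]
    - [0, 0.85, 0.42, 0, 0, 0, 0.6]

```text
time_s: 13.1
tcp_pos: [0.533, 0.1238, 0.0518]
eef_rot: [0.013, -0.026, 0.903, -0.43]
wrist_force: [-0.5, 0.4, -0.7]
grip_width: 0.597
grip_force: 0.5
```

Emit:
arm_command:
  moves:
    - [0, 0.05, 0, 0, 0, 0, 0.6]
    - [0, 0.05, 0, 0, 0, 0, 0.6]
    - [0, 0.05, 0, 0, 0, 0, 0.6]
    - [0, 0.05, -0.2, 0, 0, 0, 0.6]
    - [0, 0.05, -0.5, 0, 0, 0, 0.6]

```text
time_s: 13.52
tcp_pos: [0.5327, 0.1278, 0.0549]
eef_rot: [0.013, -0.026, 0.903, -0.43]
wrist_force: [-0.2, 0.7, -0.6]
grip_width: 0.601
grip_force: 0.0
```

Emit:
arm_command:
  moves:
    - [0, 0, -1, 0, 0, 0, 0.6]
    - [0, 0, -2.5, 0, 0, 0, 0.6]
    - [0, 0, -4.5, 0, 0, 0, 0.6]
    - [0, 0, -7, 0, 0, 0, 0.6]
    - [0, 0, -9, 0, 0, 0, 0.6]

```text
time_s: 13.93
tcp_pos: [0.5282, 0.2004, 0.1133]
eef_rot: [0.013, -0.027, 0.903, -0.429]
wrist_force: [0.4, 1.4, 1.3]
grip_width: 0.602
grip_force: 0.0
```

```bash
python3 - <<'E'
from h import *
c=look('f'); leg(c)
t=cam('top'); 
for n,cc in(('s',c),('t',t)):
    W=world(cc); h=W[...,2]-.018
    m=(h>.050)&(h<.062)&(abs(W[...,0]-.54)<.06)&(W[...,1]>-.12)&(W[...,1]<.09)
    P=W[m][:,:2].astype(np.float32); print(n,len(P),cv2.minAreaRect(P),np.median(W[m][:,2])-.018)
    m=(h>.030)&(h<.045)&(abs(W[...,0]-.53)<.03)&(W[...,1]>.09)&(W[...,1]<.16); print(n,'tenon',np.median(W[m],0),W[m][:,1].max() if m.any() else 0)
cv2.imwrite('pics/t4.png',cv2.resize(t['pixels'][140:300,150:350],None,fx=3.5,fy=3.5))
E
```

```text
f 13.93 tcp [0.5282 0.2004 0.1133] tilt 50.8 F [0.4 1.4 1.3] grip 0.0 q [-0.54  0.92 -0.52  1.57  0.84  1.67  0.25]
  face 1206 [0.045 0.036] [0.047 0.254] 90.0 x 0.0258
  leg face 1105 [0.172 0.046] 0.1 [[0.0, 0.05900000035762787], [0.0, 0.013000000268220901], [0.1720000058412552, 0.013000000268220901], [0.1720000058412552, 0.05999999865889549]]
s 1999 ((0.5391858816146851, -0.005971759557723999), (0.05929950252175331, 0.1769229918718338), 3.206371545791626) 0.05597845616793937
s tenon [0.53471966 0.12084646 0.05596113] 0.1482300144706904
t 1798 ((0.5383800268173218, -0.006635360419750214), (0.05641588196158409, 0.17989295721054077), 3.8360416889190674) 0.05513696918992615
t tenon [0.5291335  0.11663201 0.05478327] 0.143025393775047
```

View pics/t4.png

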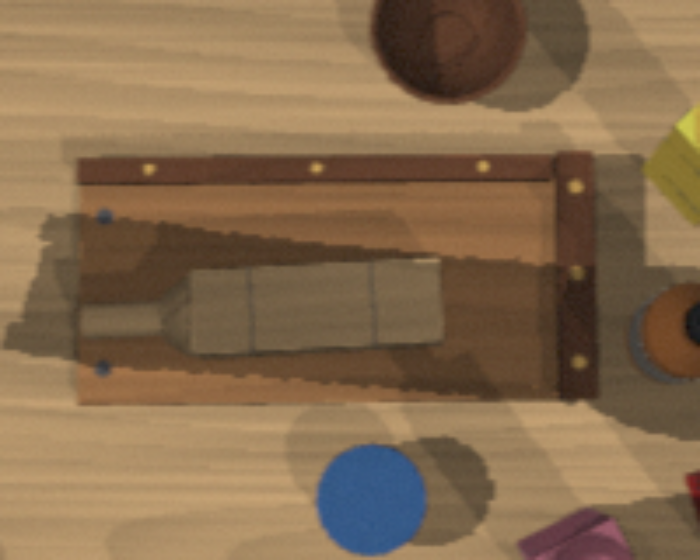

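The top view shows the leg flat and at rest, with its foot at crop (440,300) and tenon end at (80,320). It is about 82 mm from the stop and roughly square to it. I stand the tool upright, shut the fingers and go to the tenon end.

Emit:
arm_command:
  moves:
    - [0, 0, 0, -0.12, 0, 0, 0.3]
    - [0, 0, 0, -0.24, 0, 0, 0]
    - [0, 0, 0, -0.36, 0, 0, 0]
    - [0, 0, 0, -0.48, 0, 0, 0]
    - [0, 0, 0, -0.6, 0, 0, 0]

```text
time_s: 14.45
tcp_pos: [0.5287, 0.1988, 0.1128]
eef_rot: [0.006, -0.029, 0.99, -0.141]
wrist_force: [0.3, 0.1, 0.4]
grip_width: 0.004
grip_force: 0.0
```

Emit:
arm_command:
  moves:
    - [0, 0, 0, -0.12, 0, 0, 0]
    - [0, 0, 0, -0.24, 0, 0, 0]
    - [0, 0, 0, -0.29, 0, 0, 0]
    - [0, 0, 0, -0.29, 0, 0, 0]
    - [0, 0, 0, -0.29, 0, 0, 0]

```text
time_s: 14.87
tcp_pos: [0.5288, 0.1964, 0.1116]
eef_rot: [0.001, -0.028, 1.0, -0.0]
wrist_force: [-0.2, 0.5, 0.1]
grip_width: -0.004
grip_force: 0.0
```

```bash
python3 - <<'E'
from h import *
s=arm.observe();print(s['time_s'],s['tcp_pos'],s['grip_width'],s['wrist_force'])
p=pose([.527,.195,.034],0);print(rel(cur(),p)); print(rel(p,pose([.5345,.077,.034],0)))
t=cam('top')
# stop face: dark batten top, fitted edge line
W=world(t);h=W[...,2]
m=(h>.036)&(h<.046)&(W[...,1]<-.16)&(W[...,1]>-.215)&(W[...,0]>.48)&(W[...,0]<.65)
for x in np.arange(.49,.65,.03):
    k=m&(abs(W[...,0]-x)<.01); print(x.round(2),W[k][:,1].max().round(4),W[k][:,1].min().round(4))
E
```

```text
14.8667 [0.52875879 0.19640505 0.11164504] -0.004037726824843348 [-0.16962933  0.53571235  0.05284345]
[ 1.910e-01 -1.280e-01  7.764e+00 -0.000e+00  1.000e-03 -4.000e-03]
[ -0.041 -11.824   0.      0.      0.      0.   ]
0.49 -0.1797 -0.2038
0.52 -0.1772 -0.2013
0.55 -0.177 -0.2014
0.58 -0.1768 -0.2014
0.61 -0.1768 -0.2013
0.64 -0.1747 -0.1989
```

Emit:
arm_command:
  moves:
    - [0.2, 0, 2.5, 0, 0, 0, 0]
    - [0.2, -0.1, 5, 0, 0, 0, 0]
    - [0.2, -0.1, 7, 0, 0, 0, 0]
    - [0.2, -0.1, 7.7, 0, 0, 0, 0]
    - [0.2, -0.1, 7.7, 0, 0, 0, 0]

```text
time_s: 15.33
tcp_pos: [0.5253, 0.1982, 0.033]
eef_rot: [-0.001, -0.031, 1.0, 0.0]
wrist_force: [0.3, -0.6, -0.1]
grip_width: 0.002
grip_force: 0.0
```

Emit:
arm_command:
  moves:
    - [0, -1, 0, 0, 0, 0, 0]
    - [0, -2, 0, 0, 0, 0, 0]
    - [0, -2.8, 0, 0, 0, 0, 0]
    - [0, -3.4, 0, 0, 0, 0, 0]
    - [0, -4, 0, 0, 0, 0, 0]

```text
time_s: 15.75
tcp_pos: [0.5297, 0.1558, 0.0352]
eef_rot: [0.001, -0.029, 1.0, 0.001]
wrist_force: [0.3, 1.6, 0.6]
grip_width: 0.001
grip_force: 1.1
```

Emit:
arm_command:
  moves:
    - [0, -0.7, 0, 0, 0, 0, 0]
    - [0, -1.4, 0, 0, 0, 0, 0]
    - [0, -2.1, 0, 0, 0, 0, 0]
    - [0, -2.8, 0, 0, 0, 0, 0]
    - [0, -3.5, 0, 0, 0, 0, 0]

```text
time_s: 16.17
tcp_pos: [0.5312, 0.1214, 0.0345]
eef_rot: [0.001, -0.029, 1.0, 0.001]
wrist_force: [0.1, 2.6, 2.0]
grip_width: -0.002
grip_force: 1.5
```

```bash
cat >> h.py <<'E'
def flat():
    s=arm.observe();print(round(s['time_s'],2),s['tcp_pos'].round(4),s['wrist_force'].round(1))
    for n in('scene','top'):
        cc=cam(n);W=world(cc);h=W[...,2]-.018
        m=(h>.046)&(h<.064)&(abs(W[...,0]-.545)<.05)&(W[...,1]>-.19)&(W[...,1]<.04)
        P=W[m][:,:2]; ax=np.polyfit(P[:,1],P[:,0],1)
        r=cv2.minAreaRect(P.astype(np.float32)); print(n,len(P),r,P[:,1].min().round(4))
E
python3 -c "
from h import *
flat()"
```

```text
16.17 [0.5312 0.1214 0.0345] [0.1 2.6 2. ]
scene 2266 ((0.5407591462135315, -0.04694022238254547), (0.05842221528291702, 0.1734226793050766), 3.5564777851104736) -0.134
top 1324 ((0.5402864217758179, -0.05384184420108795), (0.05624273046851158, 0.16733987629413605), 3.677553176879883) -0.1378
```

Emit:
arm_command:
  moves:
    - [0, -0.7, 0, 0, 0, 0, 0]
    - [0, -1.4, 0, 0, 0, 0, 0]
    - [0, -2.1, 0, 0, 0, 0, 0]
    - [0, -2.8, 0, 0, 0, 0, 0]
    - [0, -3.5, 0, 0, 0, 0, 0]

```text
time_s: 16.68
tcp_pos: [0.5331, 0.0861, 0.0342]
eef_rot: [0.001, -0.029, 1.0, 0.001]
wrist_force: [0.5, 1.9, 1.0]
grip_width: -0.002
grip_force: 1.0
```

Emit:
arm_command:
  moves:
    - [0, -0.1, 0, 0, 0, 0, 0]
    - [0, -0.2, 0, 0, 0, 0, 0]
    - [0, -0.3, 0, 0, 0, 0, 0]
    - [0, -0.4, 0, 0, 0, 0, 0]
    - [0, -0.5, 0, 0, 0, 0, 0]

```text
time_s: 17.1
tcp_pos: [0.5334, 0.0821, 0.0343]
eef_rot: [0.001, -0.029, 1.0, 0.001]
wrist_force: [0.2, 1.6, -1.0]
grip_width: -0.002
grip_force: 0.6
```

```bash
python3 -c "
from h import *
flat()"
```

```text
17.1 [0.5334 0.0821 0.0343] [ 0.2  1.6 -1. ]
scene 2290 ((0.5426385998725891, -0.08084134012460709), (0.058021191507577896, 0.18274059891700745), 3.7241530418395996) -0.1713
top 1373 ((0.543919026851654, -0.09300711005926132), (0.05584101006388664, 0.16354016959667206), 1.3517957925796509) -0.1749
```

Emit:
arm_command:
  moves:
    - [0, -0.05, 0, 0, 0, 0, 0]
    - [0, -0.1, 0, 0, 0, 0, 0]
    - [0, -0.15, 0, 0, 0, 0, 0]
    - [0, -0.2, 0, 0, 0, 0, 0]
    - [0, -0.25, 0, 0, 0, 0, 0]

```text
time_s: 17.62
tcp_pos: [0.5339, 0.0809, 0.0346]
eef_rot: [0.001, -0.03, 1.0, 0.002]
wrist_force: [-0.1, 7.0, -1.6]
grip_width: 0.001
grip_force: 3.4
```

Emit:
arm_command:
  moves:
    - [0, -0.05, 0, 0, 0, 0, 0]
    - [0, -0.1, 0, 0, 0, 0, 0]
    - [0, -0.15, 0, 0, 0, 0, 0]
    - [0, -0.15, 0, 0, 0, 0, 0]
    - [0, -0.15, 0, 0, 0, 0, 0]

```text
time_s: 18.03
tcp_pos: [0.5344, 0.0807, 0.0349]
eef_rot: [0.002, -0.03, 1.0, 0.003]
wrist_force: [0.1, 9.4, -0.5]
grip_width: -0.002
grip_force: 4.6
```

The force rose to 9 N while the tool stopped moving, so the foot is against the stop. I back off and check.

Emit:
arm_command:
  moves:
    - [0, 0.2, 0, 0, 0, 0, 0]
    - [0, 0.6, 0, 0, 0, 0, 0]
    - [0, 1.5, 0, 0, 0, 0, 0]
    - [0, 4, 0, 0, 0, 0, 0]
    - [0, 7, 0, 0, 0, 0, 0]

```text
time_s: 18.45
tcp_pos: [0.5297, 0.1462, 0.034]
eef_rot: [0.0, -0.027, 1.0, -0.0]
wrist_force: [1.1, 0.2, 0.8]
grip_width: 0.002
grip_force: 0.0
```

Emit:
arm_command:
  moves:
    - [0, 0, -3, 0, 0, 0, 0]
    - [0, 2, -6, 0, 0, 0, 0]
    - [0, 5, -9, 0, 0, 0, 0]
    - [0, 5, -12, 0, 0, 0, 0]
    - [0, 5, -12, 0, 0, 0, 0]

```text
time_s: 18.87
tcp_pos: [0.5277, 0.2021, 0.1601]
eef_rot: [0.004, -0.031, 1.0, 0.003]
wrist_force: [1.5, 0.4, -0.3]
grip_width: -0.001
grip_force: 0.0
```

```bash
python3 -c "
from h import *
flat()
c=cam('top');cv2.imwrite('pics/end.png',cv2.resize(c['pixels'][140:300,150:390],None,fx=3.3,fy=3.3))"
```

```text
18.87 [0.5277 0.2021 0.1601] [ 1.5  0.4 -0.3]
scene 2283 ((0.5426223874092102, -0.0823938176035881), (0.059203051030635834, 0.1813058853149414), 3.3860256671905518) -0.1722
top 1830 ((0.5422382354736328, -0.08396615833044052), (0.05662564933300018, 0.18371489644050598), 3.3728654384613037) -0.177
```

View pics/end.png

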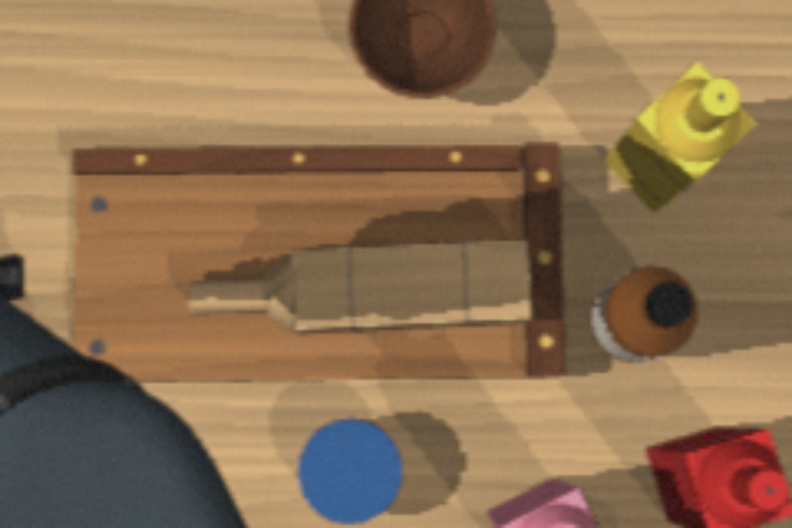

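The leg lies flat with its foot against the stop at crop (530,280) and its tenon pointing away at (190,297). The bottle, bowl and tin are where they were, and the arm is clear of everything.

```bash
python3 -c "
from cell import close_job
print(close_job())"
```

```text
the job is handed in; nothing more can be done
None
```

The leg was eased down on the lower finger and handed in lying flat with its foot against the stop and its tenon pointing away; the bottle, bowl and tin look untouched, and it took about 19 s (the hand-in reported no verdict).

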